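# Vent the coffee machine's boiler and hold its filler cap off

## Robot

A 6-joint arm with a two-finger parallel gripper is mounted at the origin on the work surface. World frame = base frame: x ahead of the robot, y to its left, z up, the work surface at z = 0. Lengths are in m, angles in rad, forces in N, time in s.
With the tool pointing down it reaches from about 0.35 to 0.85 m from the base axis. Payload 8.1 kg.
Tool frame: the origin (TCP) lies on the front face of the gripper's body, between the roots of the fingers; the fingertips stand 84 mm ahead of it and the grasp point (between the pads) lies robot.pinch_z ahead of it (robot.pinch_z is the distance from the TCP to the grasp point, in m); z points along the fingers, y is the line along which they close (so a half turn about z gives the same grasp; the last joint's range is limited). The gripper opens to 93 mm and grips with 3 to 60 N. Pads are 15 mm wide; open, the fingers measure 128 mm over their backs; the gripper's body (75 mm by 188 mm) begins 65 mm behind the grasp point.
Start: joints at [1.073, 0.13, 1.488, -0, 1.523, -0.085], TCP at [0.241, 0.55, 0.303] pointing down, gripper open.
Joint ranges: [-2.96, 2.96], [-0.89, 2.26], [0.02, 2.5], [-1.34, 4.48], [0, 2.73], [-2.66, 2.66]. Speed limits (rad/s): [2.39, 2.39, 2.79, 3.14, 3.14, 3.14].

## Interface

Orientations are given as a unit quaternion [w, x, y, z].
In Python, from rig import robot gives the robot as it stands.
- The arm moves only by the tool move_arm, never from a script. Its argument "commands" is a list of rows, each an object with "rot": the turn, a rotation vector about the tool's x, y, z in rad, a list of three; "translation": the shift along the tool's x, y, z in m, a list of three; "fingers": the closure in counts, from 0 (fully open) to 255 (shut). In form: [{"rot": [wx, wy, wz], "translation": [tx, ty, tz], "fingers": fingers}, ...]. A call has 1 to 8 rows; each row shifts and turns the commanded pose from where the row before left it, along the tool's axes as they then stand; what a row does not reach is not made up. A row lasts 1/10 s, in which the tool goes at most 50 mm and 8.59 degrees, less where a joint would pass 70% of its speed; a pose out of reach is approached as far as the arm can. A call is refused whole if a number of a shift passes 0.05 or a number of a turn 0.15, either way. A call with a gripper value outside its range is refused whole. The fingers move at their own pace and stop on an object; "squeeze" is the grip in N (left out, the last holds). Time passes only in rows, so rows that do not move let the fingers close. It gives the time, the measured TCP pose, the force, the opening and the grip force at its end, in the units of the state.
- robot.observe(): the state, without advancing time (a new reading comes with each control period).
- robot.camera(name): name is "scene" or "top" or "wrist"; returns a dict with "frame" (400x640x3 uint8, red, green, blue), "camera_matrix" (3x3 intrinsics, pixels), "R" (3x3) and "t" (3): a world point X has camera coordinates R X + t. Camera axes: x right, y down, z forward; pixel columns grow to the right and rows downward; lengths in m; the calibration is good to about 2 mm. A picture is of the moment at which its call begins. There is no depth.
- robot.job_done(): hands the job in; it is judged then, once.
The state is a dict: "time_s": time; "joint_pos": joint angles; "qvel": joint speeds; "joint_efforts": joint torques, N m; "tcp_pos": TCP position; "ee_rot": TCP orientation; "contact_force": force on the tool from outside, world axes, zero at the start; "ft_torque": the same for the moment, N m; "gripper_width": finger opening in m; "grip_force": force on a finger pad.
Only numpy, scipy, OpenCV 4.12 (cv2) and the standard library are available. Lean on these libraries where they do the work, as an engineer would, in place of code of your own. Each camera call takes 0.05 s, during which the arm holds its last target. There are 200 camera calls.

## Task

Let the pressure out of the coffee machine's boiler: pull the round vent knob on its brew head straight up until it clicks fully out, then push it fully home again. Then unscrew the boiler's winged filler cap - nobody remembers whether this one has a right-hand or a left-hand thread, so try both ways - and lift it off. Finish while still holding the cap in the gripper, still and level, straight above the open filler and well clear of it, with the other things on the counter left where they are.

Things in the scene. Friction and masses are not known exactly. Their poses are not given: they have to be found in the camera images.
- machine: coffee machine, fixed, 200 (x) x 320 (y) x 200 mm high. Origin: centre of its underside on the counter; z up. At y -20 to 160 mm the steel boiler column, top at 200 mm; on it, at x 15 to 100 mm, a flat black cup deck, 217 mm high. At y -160 to -20 mm the black brew head, top at 200 mm, over a drip tray; a black handle under it sticks out to x = -146 mm at 120 mm height.
- vent (a joint): vent knob's slide: 0 = pushed home, 0.025 m = fully out (straight up). Two-position detent: an over-centre spring holds it at either end; about 8 N starts it, less as it nears mid-travel (12 mm), beyond which it snaps on to the other end by itself; hard stops at both ends.
- vent_grip (a point): middle of the vent knob, a plain aluminium upright cylinder of 28 mm diameter and 26 mm height on a thin steel stem; this point is on its axis, 13 mm below its top, and with the knob home 27 mm above the brew head's top (14 mm free below the knob). At machine x -30, y -90 mm; moves with the knob.
- cap: black filler cap (about 120 g) screwed into the neck on the boiler column: a disc of 58 mm diameter, 10 mm thick, with an upright wing on top, 46 mm long (cap's x), 12 mm wide (cap's y), 28 mm high, its top 38 mm above the origin. Origin: centre of the disc's underside, on the axis; z up. Below it a 22 mm stem with two pins reaches 21 mm down into the neck.
- cap_thread (a point): point on the cap's axis at the stem's pins, 16 mm below the cap's origin. The coarse thread is right-handed (loosens counter-clockwise from above) or left-handed (clockwise): not visible. It starts screwed tight: the wrong way it meets a hard stop within 6 degrees; the right way it turns easily, rising 3 mm, is free to lift after 60 degrees (best at 75) and meets a stop at about 125 degrees.
- filler (a point): centre of the filler neck's rim on the machine, 212 mm above the counter; the cap's origin lies here when it is screwed in. Machine x -45, y 70 mm. Fixed to the machine.
- tray_mug: white mug, 72 mm wide, 68 mm high, standing on the machine's drip tray under the brew head; a bystander
- spice_a: glass spice jar with black cap, 44 mm wide, 95 mm high, near the machine; a bystander
- cup: blue cup without handle, 76 mm wide, 80 mm high, near the machine; a bystander
- spoon: steel spoon lying on the counter; a bystander
- oil: green oil bottle, 68 mm wide, 240 mm high; a bystander
- canister: green tin canister, 110 mm wide, 140 mm high; a bystander
- spice_b: amber spice jar with white cap, 44 mm wide, 100 mm high; a bystander

How it is judged:
On the way, in this order (a step that is already met when the one before it is completed fails the run):
1. the vent knob is pulled fully out (value of joint vent above 0.021 m), for 0.2 s.
2. the vent knob is pushed home again, the cap still on (value of joint vent below 0.004 m and z of cap in the frame of filler below 0.006 m and horizontal distance between cap and filler below 0.006 m), for 0.2 s.
3. the cap is unscrewed and out of the neck (z of cap in the frame of filler above 0.025 m), for 0.1 s.
At the end, for the whole second after the job is handed in: The cap is held in the fingers (contact force over 1 N), its origin 35 to 300 mm above the filler's rim and within 60 mm of its axis sideways, upright within 0.3 rad, still (under 30 mm/s), touching nothing of the machine; the vent knob is home (under 4 mm out) (value of joint vent below 0.004 m and z of cap in the frame of filler between 0.035 and 0.3 m and horizontal distance between cap and filler below 0.06 m and angle between cap's own z axis and vertical below 0.3 rad and linear speed of cap below 0.03 m/s and contact force between the fingers and cap above 1 N and contact force between cap and machine below 0.2 N); the arm keeps its last pose, push and grip.
It fails at once if a bystander on the counter is shifted more than 40 mm (distance of any of tray_mug, spice_a, cup, spoon, oil, canister, spice_b from where it was at the start of the episode above 0.04 m).
It fails at once if the cap is taken off before the vent knob has been pushed home (value of joint vent above 0.004 m and z of cap in the frame of filler above 0.02 m).
It also fails if it takes over 67 s, if anything falls off the work surface, if the arm or the gripper's body presses on something with over 40 N, if the wrist force passes 120 N, or if a joint passes its speed limit or range.

## Working session

There is one attempt and no reset: what is moved stays moved. The work goes in short steps, Python scripts to look and compute and a tool call to move; the robot and the scene stay as the last step left them, time stands still between calls to the robot, and variables do not carry over. Pictures are saved under pics/ and viewed, at most 10 in all, crops included, and the job is handed in when it is done.

Besides the shell and the picture viewer there is one more tool, called after "Emit:" as name([rows], argument=value, ...), one row to a line, values as JSON. move_arm: Moves the arm, as the interface text tells. Its arguments: {"type":"object","properties":{"commands":{"type":"array","items":{"type":"object","properties":{"rot":{"type":"array","items":{"type":"number"}},"translation":{"type":"array","items":{"type":"number"}},"fingers":{"type":"number"}}}},"squeeze":{"type":"number"}},"required":["commands"]}

```bash
mkdir -p pics
python3 - <<'E'
from rig import robot
import cv2,pickle
d={}
for n in("scene","top"):
    c=robot.camera(n); d[n]=c; cv2.imwrite(f"pics/{n}0.png",c["frame"][:,:,::-1]); print(n,c["camera_matrix"].tolist(),(-c["R"].T@c["t"]).tolist())
pickle.dump(d,open("cams.pkl","wb"))
s=robot.observe(); print(s,robot.pinch_z)
E
```

```text
scene [[458.8046497463185, 0.0, 328.83092779900727], [0.0, 458.8046497463185, 195.68952074029593], [0.0, 0.0, 1.0]] [1.2486087730247832, -0.4468031107942029, 1.242668599324884]
top [[439.76343330959486, 0.0, 318.3675903674907], [0.0, 439.76343330959486, 198.69919036151165], [0.0, 0.0, 1.0]] [0.39160431591974554, 0.0019859413655069474, 1.6778688540777877]
{'time_s': 0.1, 'joint_pos': array([ 1.07258524e+00,  1.31073245e-01,  1.48916058e+00, -9.47628535e-06,
        1.52299488e+00, -8.54092042e-02]), 'qvel': array([-0.00050842, -0.00190276, -0.00271052, -0.00048412, -0.00179349,
        0.00029755]), 'joint_efforts': array([ 1.65008173e-04, -5.61344218e+01, -4.93096840e+01,  7.69261038e-02,
        2.91814841e-02, -9.02441889e-05]), 'tcp_pos': array([0.24051623, 0.54927979, 0.30180502]), 'ee_rot': array([-2.30803053e-04,  2.04938272e-01,  9.78774558e-01, -7.84807317e-04]), 'contact_force': array([ 0.23023781,  0.39139765, -0.06975637]), 'ft_torque': array([ 0.01107462, -0.02342512,  0.01343169]), 'grip_force': 0.0, 'gripper_width': 0.09277918826336343} 0.0653
```

View pics/scene0.png

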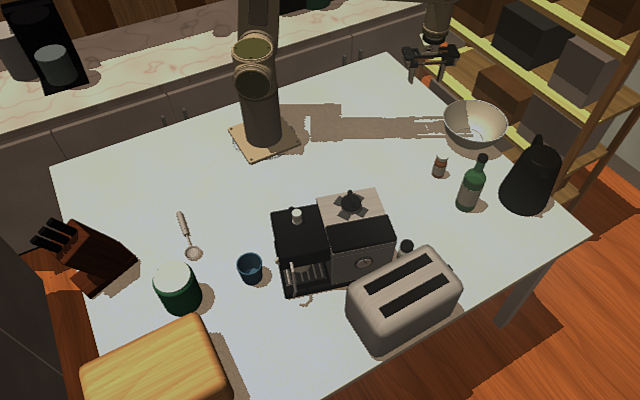

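View pics/top0.png

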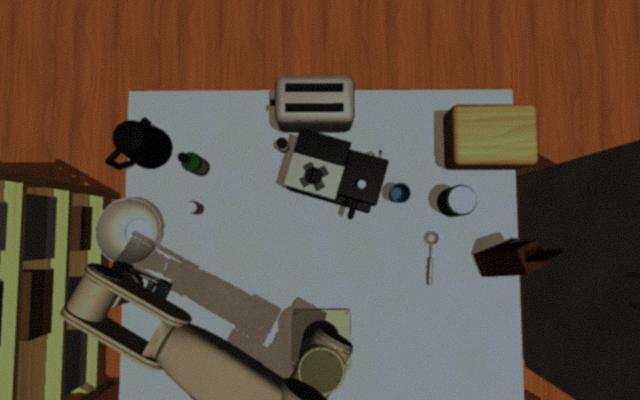

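The scene picture shows the machine near (335,240), with the vent knob at about (297,215) and the cap at about (350,203). In the top picture the knob is at about (361,184) and the cap at about (315,176). I'll enlarge both areas.

Run:
```python
import cv2,pickle,numpy as np
d=pickle.load(open("cams.pkl","rb"))
a=d["scene"]["frame"][170:300,260:420,::-1]; b=d["top"]["frame"][120:230,265:415,::-1]
a=cv2.resize(a,None,fx=5,fy=5,interpolation=cv2.INTER_CUBIC)[:600]
b=cv2.resize(b,None,fx=5,fy=5,interpolation=cv2.INTER_CUBIC)
b=np.clip(b.astype(float)*1.8,0,255).astype(np.uint8)
cv2.imwrite("pics/sc.png",a);cv2.imwrite("pics/tc.png",b)
```

```text
(no output)
```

View pics/sc.png

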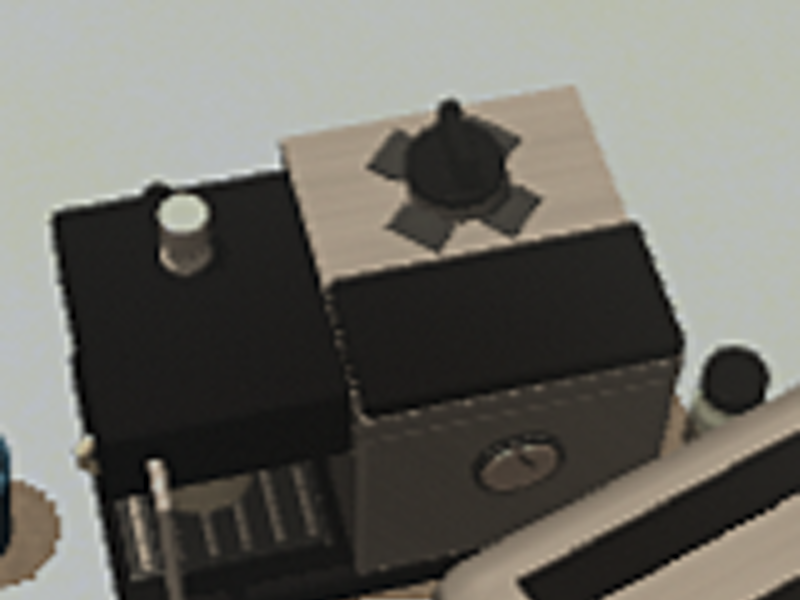

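View pics/tc.png

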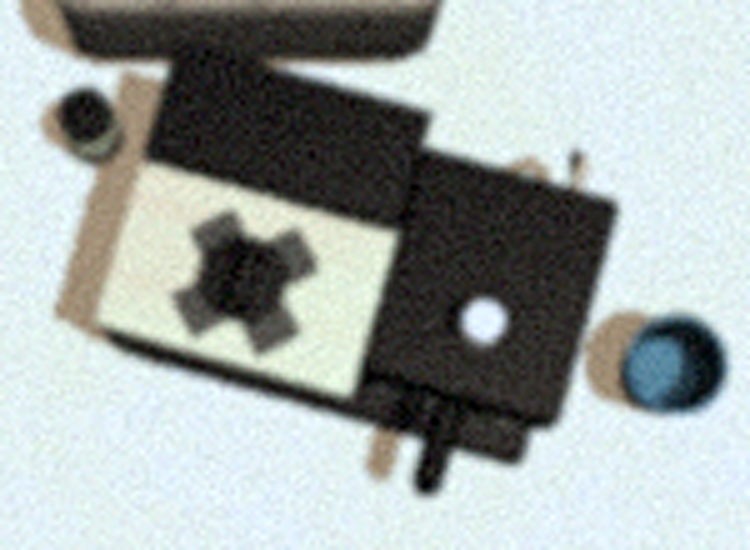

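```bash
cat > fit.py <<'E'
import pickle,numpy as np
from scipy.optimize import least_squares
d=pickle.load(open("cams.pkl","rb"))
def proj(c,X):
    p=np.asarray(X)@c["R"].T+c["t"]; p=p@c["camera_matrix"].T; return p[...,:2]/p[...,2:]
S=[((184,215),(-30,-90,240)),((283,140),(-100,-20,200)),((575,87),(-100,160,200)),((55,213),(-100,-160,200)),((332,283),(15,-20,217)),((638,224),(15,160,217)),((683,352),(100,160,217)),((362,418),(100,-20,217))]
T=[((484,320),(-30,-90,240)),((615,203),(100,-160,200)),((553,427),(-100,-160,200)),((400,230),(15,-20,217)),((430,112),(100,-20,217)),((148,160),(15,160,217)),((97,332),(-100,160,200)),((355,400),(-100,-20,200))]
def W(p,X):
    c,s=np.cos(p[2]),np.sin(p[2]); X=np.asarray(X,float)
    return X@np.array([[c,s,0],[-s,c,0],[0,0,1]])+[p[0],p[1],0]
def res(p):
    r=[]
    for n,L,o in(("scene",S,(260,170)),("top",T,(265,120))):
        uv=(np.array([l[0] for l in L])+.5)/5-.5+o
        r.append(proj(d[n],W(p,np.array([l[1] for l in L])/1000))-uv)
    return np.concatenate(r).ravel()
if __name__=="__main__":
    f=least_squares(res,[.7,0,-.25],loss="soft_l1"); p=f.x; print(p); print(res(p).reshape(-1,2).round(1).tolist())
    np.save("pose.npy",p)
    for n,X in(("knob",(-.03,-.09,.227)),("filler",(-.045,.07,.212))): print(n,W(p,X))
    from rig import robot
    from scipy.spatial.transform import Rotation as R
    q=robot.observe()["ee_rot"]; print(R.from_quat(np.roll(q,-1)).as_matrix().round(3))
    # cap wing top at (243,282) top view, knob from each camera
    def ray(c,uv,z):
        k=c["R"].T@np.linalg.solve(c["camera_matrix"],[*uv,1]); o=-c["R"].T@c["t"]; return o+k*(z-o[2])/k[2]
    f=lambda u,o:(np.array(u)+.5)/5-.5+o
    print(ray(d["scene"],f((184,215),(260,170)),.24),ray(d["top"],f((484,320),(265,120)),.24),ray(d["top"],f((243,282),(265,120)),.235))
E
python3 fit.py
```

```text
[ 0.61056133 -0.05823359 -0.2856437 ]
[[-0.4, -0.0], [-0.7, 0.2], [-0.1, -0.0], [-2.7, -5.7], [-1.3, -0.5], [0.1, -0.8], [1.1, -1.7], [0.2, -1.7], [0.2, -0.6], [3.2, -6.7], [-0.3, 5.0], [-0.1, -0.5], [0.9, -0.9], [-1.2, -1.2], [-0.3, -2.4], [-0.7, -1.2]]
knob [ 0.55641716 -0.13613358  0.227     ]
filler [0.58710897 0.02160993 0.212     ]
[[-0.916  0.401 -0.001]
 [ 0.401  0.916 -0.001]
 [ 0.    -0.002 -1.   ]]
[ 0.55703263 -0.13513264  0.24      ] [ 0.55431175 -0.13529241  0.24      ] [0.58069177 0.02319724 0.235     ]
```

Emit:
move_arm([
  {"translation": [-0.02, -0.02, -0.03]},
  {"translation": [-0.033, -0.029, -0.012]},
  {"translation": [-0.033, -0.029, -0.012]},
  {"translation": [-0.033, -0.029, -0.012]},
  {"translation": [-0.033, -0.029, -0.012]},
  {"translation": [-0.033, -0.029, -0.012]},
  {"translation": [-0.033, -0.029, -0.012]},
  {"translation": [-0.033, -0.029, 0]},
])

```text
validation failed for argument at $.co...
```

Emit:
move_arm([
  {"translation": [-0.033, -0.029, 0]},
  {"translation": [-0.033, -0.029, 0]},
  {"translation": [-0.033, -0.029, 0]},
  {"translation": [-0.033, -0.029, 0]},
  {"translation": [-0.033, -0.029, 0]},
  {"translation": [-0.033, -0.029, 0]},
  {"translation": [-0.033, -0.029, 0]},
  {"translation": [-0.02, -0.02, 0]},
])

```text
validation failed for argument at $.co...
```

```bash
cat > look.py <<'E'
import sys,cv2,pickle,numpy as np
from rig import robot
from fit import *
c=robot.camera("wrist"); n=sys.argv[1]; pickle.dump(c,open(n+".pkl","wb")); cv2.imwrite(f"pics/{n}.png",c["frame"][:,:,::-1])
s=robot.observe(); print(s["time_s"],s["tcp_pos"],s["ee_rot"],(-c["R"].T@c["t"]),s["gripper_width"])
p=np.load("pose.npy")
for k,X in(("knob",(-.03,-.09,.24)),("wingtop",(-.045,.07,.25)),("disc",(-.045,.07,.222))): print(k,proj(c,W(p,X)))
E
python3 look.py w1
```

```text
0.15 [0.24053316 0.5493398  0.30192166] [-1.97293372e-04  2.04941406e-01  9.78773991e-01 -6.74724748e-04] [0.17582806 0.57777427 0.38352332] 0.09292255074823094
knob [-210.91131756  818.87049727]
wingtop [-68.67219058 824.44911594]
disc [-34.45665781 762.82246522]
```

View pics/w1.png

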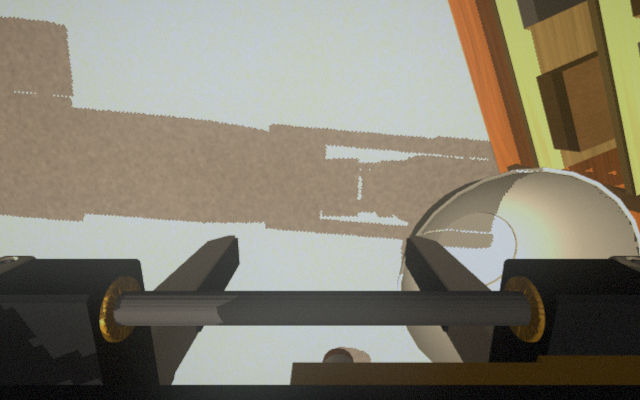

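The moves were refused because each row needs every field. The wrist picture shows only the bare table and the bowl on the right at (510,240).

Emit:
move_arm([
  {"rot": [0, 0, 0], "fingers": 0, "translation": [-0.02, -0.02, -0.03]},
  {"rot": [0, 0, 0], "fingers": 0, "translation": [-0.033, -0.029, -0.012]},
  {"rot": [0, 0, 0], "fingers": 0, "translation": [-0.033, -0.029, -0.012]},
  {"rot": [0, 0, 0], "fingers": 0, "translation": [-0.033, -0.029, -0.012]},
  {"rot": [0, 0, 0], "fingers": 0, "translation": [-0.033, -0.029, -0.012]},
  {"rot": [0, 0, 0], "fingers": 0, "translation": [-0.033, -0.029, -0.012]},
  {"rot": [0, 0, 0], "fingers": 0, "translation": [-0.033, -0.029, -0.012]},
  {"rot": [0, 0, 0], "fingers": 0, "translation": [-0.033, -0.029, 0]},
])

```text
time_s: 0.95
tcp_pos: [0.3818, 0.2432, 0.4066]
ee_rot: [0.001, 0.205, 0.979, 0.001]
contact_force: [0.4, 1.1, -0.4]
gripper_width: 0.0929
grip_force: 0.0
```

Emit:
move_arm([
  {"rot": [0, 0, 0], "fingers": 0, "translation": [-0.033, -0.029, 0]},
  {"rot": [0, 0, 0], "fingers": 0, "translation": [-0.033, -0.029, 0]},
  {"rot": [0, 0, 0], "fingers": 0, "translation": [-0.033, -0.029, 0]},
  {"rot": [0, 0, 0], "fingers": 0, "translation": [-0.033, -0.029, 0]},
  {"rot": [0, 0, 0], "fingers": 0, "translation": [-0.033, -0.029, 0]},
  {"rot": [0, 0, 0], "fingers": 0, "translation": [-0.033, -0.029, 0]},
  {"rot": [0, 0, 0], "fingers": 0, "translation": [-0.02, -0.02, 0]},
  {"rot": [0, 0, 0], "fingers": 0, "translation": [0, 0, 0]},
])

```text
time_s: 1.75
tcp_pos: [0.5036, -0.0237, 0.4038]
ee_rot: [-0.001, 0.207, 0.978, -0.001]
contact_force: [0.1, 0.7, 0.7]
gripper_width: 0.0927
grip_force: 0.0
```

```bash
python3 look.py w2
```

```text
1.8 [ 0.50312305 -0.02194133  0.40403664] [-7.17707750e-04  2.06448093e-01  9.78457290e-01 -3.83507323e-05] [0.43905263 0.00505906 0.4856015 ] 0.09283214722938836
knob [228.77390933 315.41297197]
wingtop [414.98992933 283.97762961]
disc [406.26989768 268.53587266]
```

View pics/w2.png

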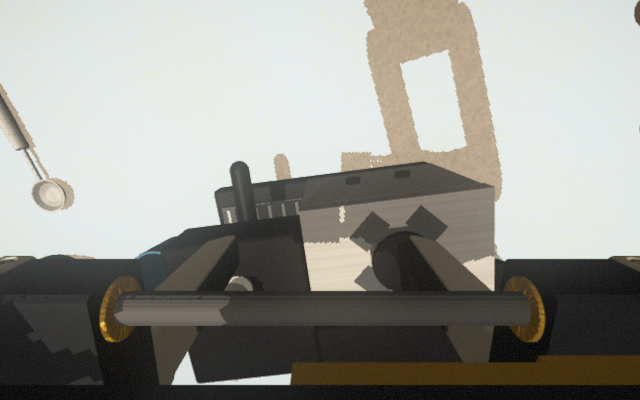

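The machine is in view, but the gripper hides the knob (240,285) and the cap (400,265). I'll shift the tool outward for a clear view.

Emit:
move_arm([
  {"rot": [0, 0, 0], "fingers": 0, "translation": [-0.045, 0, 0]},
  {"rot": [0, 0, 0], "fingers": 0, "translation": [-0.045, 0, 0]},
  {"rot": [0, 0, 0], "fingers": 0, "translation": [-0.03, 0, 0]},
  {"rot": [0, 0, 0], "fingers": 0, "translation": [0, 0, 0]},
  {"rot": [0, 0, 0], "fingers": 0, "translation": [0, 0, 0]},
])

```text
time_s: 2.3
tcp_pos: [0.6128, -0.0675, 0.404]
ee_rot: [-0.001, 0.205, 0.979, 0.0]
contact_force: [-0.1, 0.2, -0.4]
gripper_width: 0.093
grip_force: 0.0
```

```bash
python3 look.py w3; python3 -c "
import cv2;a=cv2.imread('pics/w3.png')[0:250,140:540];cv2.imwrite('pics/w3c.png',cv2.resize(a,None,fx=2,fy=2,interpolation=cv2.INTER_CUBIC))"
```

```text
2.35 [ 0.61241247 -0.06736824  0.40469989] [-3.89421398e-04  2.04381847e-01  9.78891151e-01  1.53425596e-04] [ 0.54815127 -0.03924347  0.48579575] 0.09313886764640503
knob [212.16164384 182.0868426 ]
wingtop [421.18880263 136.63521779]
disc [410.77828263 134.9322713 ]
```

View pics/w3c.png

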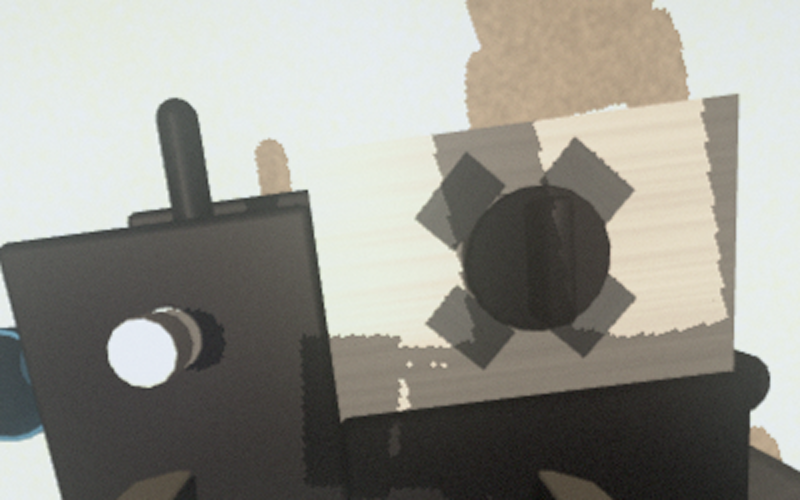

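The knob's top is at (211.5,176). The cap disc is centred at about (408.5,129). The wing runs nearly vertically in the image, which is along tool x, so its yaw already suits the gripper.

```bash
cat > r.py <<'E'
from fit import *
def ray(c,uv,z):
    k=c["R"].T@np.linalg.solve(c["camera_matrix"],[*uv,1]); o=-c["R"].T@c["t"]; return o+k*(z-o[2])/k[2]
E
python3 - <<'E'
from r import *
c=pickle.load(open("w3.pkl","rb")); print(c["camera_matrix"][0])
P=lambda u,v,z:ray(c,(140+(u+.5)/2-.5,(v+.5)/2-.5),z)
print("knob",P(143,352,.24),"disc",P(537,258,.222))
for e in((527,195),(527,318),(573,193),(575,318),(548,190),(548,322)): print(P(*e,.25))
a=P(548,322,.25)-P(548,190,.25); print("wing yaw",np.degrees(np.arctan2(a[1],a[0])),np.linalg.norm(a))
p=np.load("pose.npy")
for q in((312,195,-100+0,-20,200),(738,95,-100,160,200),(735,370,15,160,217),(345,418,15,-20,217),(5,243,-100,-160,200)):
    print(P(q[0],q[1],q[4]/1e3),W(p,np.array(q[2:])/1e3))
E
```

```text
[320.90100387   0.         321.80352068]
knob [ 0.55174524 -0.13439033  0.24      ] disc [0.58172726 0.02138656 0.222     ]
[0.55655048 0.01900566 0.25      ]
[0.59687537 0.00435614 0.25      ]
[0.56236051 0.03393679 0.25      ]
[0.60391734 0.02045245 0.25      ]
[0.55792418 0.02627806 0.25      ]
[0.60133793 0.01090938 0.25      ]
wing yaw -19.494215317479135 0.04605378044725563
[ 0.52184002 -0.05202575  0.2       ] [ 0.50897779 -0.04924568  0.2       ]
[0.55630504 0.12347596 0.2       ] [0.55969731 0.1234608  0.2       ]
[0.65998912 0.08405869 0.217     ] [0.67003756 0.09105666 0.217     ]
[ 0.61278943 -0.07678992  0.217     ] [ 0.61931804 -0.08164982  0.217     ]
[ 0.48662265 -0.18159227  0.2       ] [ 0.46952927 -0.18357295  0.2       ]
```

Emit:
move_arm([
  {"rot": [0, 0, 0], "fingers": 0, "translation": [0.013, -0.043, 0]},
  {"rot": [0, 0, 0], "fingers": 0, "translation": [0.014, -0.043, 0]},
  {"rot": [0, 0, 0], "fingers": 0, "translation": [0, 0, 0.03]},
  {"rot": [0, 0, 0], "fingers": 0, "translation": [0, 0, 0.03]},
  {"rot": [0, 0, 0], "fingers": 0, "translation": [0, 0, 0]},
])

```text
time_s: 2.85
tcp_pos: [0.5511, -0.1352, 0.3411]
ee_rot: [-0.003, 0.205, 0.979, 0.0]
contact_force: [-1.1, 1.2, -0.4]
gripper_width: 0.0932
grip_force: 0.0
```

Emit:
move_arm([
  {"rot": [0, 0, 0], "fingers": 0, "translation": [-0.001, 0, 0.02]},
  {"rot": [0, 0, 0], "fingers": 0, "translation": [0, 0, 0.02]},
  {"rot": [0, 0, 0], "fingers": 0, "translation": [0, 0, 0.008]},
  {"rot": [0, 0, 0], "fingers": 0, "translation": [0, 0, 0]},
  {"rot": [0, 0, 0], "fingers": 120, "translation": [0, 0, 0]},
  {"rot": [0, 0, 0], "fingers": 160, "translation": [0, 0, 0]},
], squeeze=30)

```text
time_s: 3.45
tcp_pos: [0.5552, -0.137, 0.2986]
ee_rot: [0.001, 0.205, 0.979, -0.0]
contact_force: [-0.8, -0.3, 0.0]
gripper_width: 0.081
grip_force: 0.0
```

Emit:
move_arm([
  {"rot": [0, 0, 0], "fingers": 220, "translation": [0, 0, 0]},
  {"rot": [0, 0, 0], "fingers": 255, "translation": [0, 0, 0]},
  {"rot": [0, 0, 0], "fingers": 255, "translation": [0, 0, 0]},
  {"rot": [0, 0, 0], "fingers": 255, "translation": [0, 0, 0]},
  {"rot": [0, 0, 0], "fingers": 255, "translation": [0, 0, 0]},
  {"rot": [0, 0, 0], "fingers": 255, "translation": [0, 0, 0]},
])

```text
time_s: 4.05
tcp_pos: [0.5546, -0.137, 0.2967]
ee_rot: [-0.0, 0.205, 0.979, 0.0]
contact_force: [-0.9, -1.2, 0.4]
gripper_width: 0.0336
grip_force: 0.0
```

Emit:
move_arm([
  {"rot": [0, 0, 0], "fingers": 255, "translation": [0, 0, 0]},
  {"rot": [0, 0, 0], "fingers": 255, "translation": [0, 0, 0]},
  {"rot": [0, 0, 0], "fingers": 255, "translation": [0, 0, 0]},
])

```text
time_s: 4.35
tcp_pos: [0.5548, -0.1366, 0.2967]
ee_rot: [0.0, 0.205, 0.979, 0.0]
contact_force: [2.0, 3.4, 0.4]
gripper_width: 0.0273
grip_force: 30.0
```

Emit:
move_arm([
  {"rot": [0, 0, 0], "fingers": 255, "translation": [0, 0, -0.005]},
  {"rot": [0, 0, 0], "fingers": 255, "translation": [0, 0, -0.005]},
  {"rot": [0, 0, 0], "fingers": 255, "translation": [0, 0, -0.005]},
  {"rot": [0, 0, 0], "fingers": 255, "translation": [0, 0, -0.005]},
  {"rot": [0, 0, 0], "fingers": 255, "translation": [0, 0, -0.004]},
  {"rot": [0, 0, 0], "fingers": 255, "translation": [0, 0, -0.001]},
  {"rot": [0, 0, 0], "fingers": 255, "translation": [0, 0, 0]},
  {"rot": [0, 0, 0], "fingers": 255, "translation": [0, 0, 0]},
])

```text
time_s: 5.15
tcp_pos: [0.5547, -0.1366, 0.3218]
ee_rot: [0.0, 0.205, 0.979, 0.0]
contact_force: [1.7, 5.1, -1.9]
gripper_width: 0.0278
grip_force: 30.0
```

Emit:
move_arm([
  {"rot": [0, 0, 0], "fingers": 255, "translation": [0, 0, -0.001]},
  {"rot": [0, 0, 0], "fingers": 255, "translation": [0, 0, 0]},
  {"rot": [0, 0, 0], "fingers": 255, "translation": [0, 0, 0]},
])

```text
time_s: 5.45
tcp_pos: [0.5547, -0.1366, 0.3219]
ee_rot: [-0.0, 0.205, 0.979, 0.0]
contact_force: [7.2, 4.6, -7.7]
gripper_width: 0.0278
grip_force: 30.0
```

The knob is against its out stop: z did not change and the force rose. Now I'll push it home.

Emit:
move_arm([
  {"rot": [0, 0, 0], "fingers": 255, "translation": [0, 0, 0.005]},
  {"rot": [0, 0, 0], "fingers": 255, "translation": [0, 0, 0.005]},
  {"rot": [0, 0, 0], "fingers": 255, "translation": [0, 0, 0.005]},
  {"rot": [0, 0, 0], "fingers": 255, "translation": [0, 0, 0.005]},
  {"rot": [0, 0, 0], "fingers": 255, "translation": [0, 0, 0.005]},
  {"rot": [0, 0, 0], "fingers": 255, "translation": [0, 0, 0.002]},
  {"rot": [0, 0, 0], "fingers": 255, "translation": [0, 0, 0]},
  {"rot": [0, 0, 0], "fingers": 255, "translation": [0, 0, 0]},
])

```text
time_s: 6.25
tcp_pos: [0.5548, -0.1366, 0.2967]
ee_rot: [0.0, 0.205, 0.979, 0.0]
contact_force: [1.2, 4.6, 3.1]
gripper_width: 0.0276
grip_force: 30.0
```

Emit:
move_arm([
  {"rot": [0, 0, 0], "fingers": 0, "translation": [0, 0, 0]},
  {"rot": [0, 0, 0], "fingers": 0, "translation": [0, 0, 0]},
  {"rot": [0, 0, 0], "fingers": 0, "translation": [0, 0, 0]},
  {"rot": [0, 0, 0], "fingers": 0, "translation": [0, 0, 0]},
  {"rot": [0, 0, 0], "fingers": 0, "translation": [0, 0, -0.03]},
  {"rot": [0, 0, 0], "fingers": 0, "translation": [0, 0, -0.04]},
  {"rot": [0, 0, 0], "fingers": 0, "translation": [0, 0, 0]},
])

```text
time_s: 6.95
tcp_pos: [0.5562, -0.1377, 0.3724]
ee_rot: [0.005, 0.205, 0.979, -0.001]
contact_force: [0.0, 0.6, 0.2]
gripper_width: 0.0789
grip_force: 0.0
```

Emit:
move_arm([
  {"rot": [0, 0, 0], "fingers": 0, "translation": [0.009, 0.039, 0]},
  {"rot": [0, 0, 0], "fingers": 0, "translation": [0.009, 0.039, 0]},
  {"rot": [0, 0, 0], "fingers": 0, "translation": [0.009, 0.039, 0]},
  {"rot": [0, 0, 0], "fingers": 0, "translation": [0.009, 0.039, 0]},
  {"rot": [0, 0, -0.075], "fingers": 0, "translation": [0, 0, 0]},
  {"rot": [0, 0, 0], "fingers": 0, "translation": [0, 0, 0]},
  {"rot": [0, 0, 0], "fingers": 0, "translation": [0, 0, 0]},
])

```text
time_s: 7.65
tcp_pos: [0.5842, 0.02, 0.3655]
ee_rot: [-0.0, 0.169, 0.986, -0.0]
contact_force: [-0.2, -0.0, -0.7]
gripper_width: 0.0927
grip_force: 0.0
```

```bash
python3 look.py w4
python3 - <<'E'
from rig import robot
from scipy.spatial.transform import Rotation as R
import numpy as np,cv2
s=robot.observe(); print(s["joint_pos"].round(3)); m=R.from_quat(np.roll(s["ee_rot"],-1)).as_matrix(); print(m.round(3)); print(m.T@(np.array([.585,.020,.311])-s["tcp_pos"]))
a=robot.camera("top")["frame"][120:230,265:415,::-1]; a=cv2.resize(a,None,fx=4,fy=4)
b=cv2.imread("pics/w4.png"); o=np.zeros((600,600,3),np.uint8); 
o[:440]=np.clip(a*1.8,0,255)
cv2.imwrite("pics/w4c.png",np.vstack([b[100:]]))
E
```

```text
7.7 [0.58415433 0.01964085 0.36557392] [-7.10338079e-05  1.69385897e-01  9.85549785e-01 -1.83225082e-04] [0.51754739 0.04358989 0.44722745] 0.09310776841060056
knob [ 99.15099078 262.22471554]
wingtop [325.96003192 235.3918313 ]
disc [325.52332725 222.14855137]
[-0.054  0.071  1.438 -0.     1.633 -1.284]
[[-0.943  0.334 -0.   ]
 [ 0.334  0.943 -0.   ]
 [ 0.    -0.    -1.   ]]
[-0.00068148  0.00064192  0.05457363]
```

View pics/w4c.png

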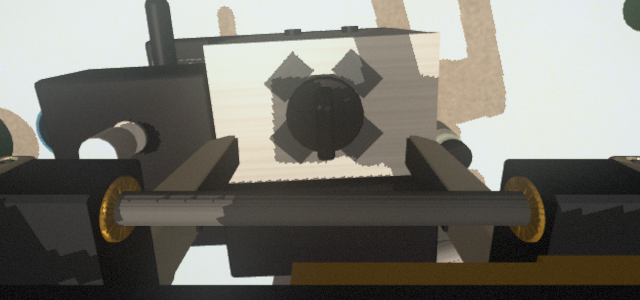

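Emit:
move_arm([
  {"rot": [0, 0, 0], "fingers": 0, "translation": [-0.001, 0.001, 0.03]},
  {"rot": [0, 0, 0], "fingers": 100, "translation": [0, 0, 0.02]},
  {"rot": [0, 0, 0], "fingers": 160, "translation": [0, 0, 0.004]},
  {"rot": [0, 0, 0], "fingers": 200, "translation": [0, 0, 0]},
  {"rot": [0, 0, 0], "fingers": 255, "translation": [0, 0, 0]},
  {"rot": [0, 0, 0], "fingers": 255, "translation": [0, 0, 0]},
  {"rot": [0, 0, 0], "fingers": 255, "translation": [0, 0, 0]},
  {"rot": [0, 0, 0], "fingers": 255, "translation": [0, 0, 0]},
], squeeze=35)

```text
time_s: 8.55
tcp_pos: [0.5857, 0.021, 0.3125]
ee_rot: [0.001, 0.168, 0.986, 0.0]
contact_force: [-0.9, -0.0, -1.1]
gripper_width: 0.0415
grip_force: 0.0
```

Emit:
move_arm([
  {"rot": [0, 0, 0], "fingers": 255, "translation": [0, 0, 0]},
  {"rot": [0, 0, 0], "fingers": 255, "translation": [0, 0, 0]},
  {"rot": [0, 0, 0], "fingers": 255, "translation": [0, 0, 0]},
  {"rot": [0, 0, 0], "fingers": 255, "translation": [0, 0, 0]},
  {"rot": [0, 0, 0], "fingers": 255, "translation": [0, 0, 0]},
])

```text
time_s: 9.05
tcp_pos: [0.5855, 0.0211, 0.3117]
ee_rot: [0.0, 0.168, 0.986, 0.0]
contact_force: [0.1, 0.0, -0.6]
gripper_width: 0.0122
grip_force: 34.9
```

```bash
python3 -c "
from rig import robot
s=robot.observe()
for k in ('time_s','tcp_pos','ee_rot','contact_force','ft_torque','gripper_width','grip_force','joint_pos'):print(k,s[k])"
```

```text
time_s 9.05
tcp_pos [0.58551531 0.02107163 0.31170954]
ee_rot [1.52090117e-05 1.68049177e-01 9.85778609e-01 8.71437079e-05]
contact_force [ 0.07028917  0.04258921 -0.63210714]
ft_torque [ 0.10096424 -0.05499855 -0.03349953]
gripper_width 0.01220173513881213
grip_force 34.85948860645294
joint_pos [-5.16119257e-02  8.86893621e-02  1.51666309e+00  1.69634581e-04
  1.53618961e+00 -1.28471338e+00]
```

The wing is gripped at 12.2 mm with negligible side force. I'll try counter-clockwise first, which is negative rotation about tool z.

Emit:
move_arm([
  {"rot": [0, 0, -0.05], "fingers": 255, "translation": [0, 0, 0]},
  {"rot": [0, 0, -0.05], "fingers": 255, "translation": [0, 0, 0]},
  {"rot": [0, 0, -0.05], "fingers": 255, "translation": [0, 0, 0]},
  {"rot": [0, 0, 0], "fingers": 255, "translation": [0, 0, 0]},
])

```text
time_s: 9.45
tcp_pos: [0.5854, 0.021, 0.3117]
ee_rot: [-0.0, 0.093, 0.996, -0.0]
contact_force: [0.3, -0.7, -0.3]
gripper_width: 0.0117
grip_force: 34.9
```

```bash
cat > st.py <<'E'
from rig import robot
s=robot.observe()
for k in ('time_s','tcp_pos','ee_rot','contact_force','ft_torque','gripper_width','grip_force','joint_pos'):print(k,s[k])
E
python3 st.py
```

```text
time_s 9.45
tcp_pos [0.58544798 0.02096808 0.31171028]
ee_rot [-7.62684426e-05  9.33471257e-02  9.95633621e-01 -1.46009640e-05]
contact_force [ 0.31468681 -0.68933718 -0.30846879]
ft_torque [-0.02263148  0.04169383 -0.02841976]
gripper_width 0.01167390851304188
grip_force 34.859259724617004
joint_pos [-5.16984064e-02  8.86718430e-02  1.51668032e+00 -2.28180683e-05
  1.53639412e+00 -1.43552749e+00]
```

Torque stays near zero past 8.6°, so counter-clockwise is the loosening direction. I'll continue turning, following the 3 mm rise.

Emit:
move_arm([
  {"rot": [0, 0, -0.1], "fingers": 255, "translation": [0, 0, -0.0006]},
  {"rot": [0, 0, -0.1], "fingers": 255, "translation": [0, 0, -0.0003]},
  {"rot": [0, 0, -0.1], "fingers": 255, "translation": [0, 0, -0.0003]},
  {"rot": [0, 0, -0.1], "fingers": 255, "translation": [0, 0, -0.0003]},
  {"rot": [0, 0, 0], "fingers": 255, "translation": [0, 0, 0]},
])

```text
time_s: 9.95
tcp_pos: [0.5854, 0.0216, 0.3129]
ee_rot: [-0.0, -0.106, 0.994, 0.001]
contact_force: [0.9, 2.3, -1.1]
gripper_width: 0.0119
grip_force: 34.9
```

```bash
python3 st.py
```

```text
time_s 9.95
tcp_pos [0.58539019 0.02157329 0.31294387]
ee_rot [-1.46127380e-04 -1.06240035e-01  9.94340336e-01  5.74600465e-04]
contact_force [ 0.87507881  2.32231487 -1.14484893]
ft_torque [ 0.78771606 -0.11739682 -0.0149708 ]
gripper_width 0.011877902117010945
grip_force 34.87069845199585
joint_pos [-5.12266939e-02  8.82655418e-02  1.51487233e+00  1.08961144e-03
  1.53892387e+00 -1.83493986e+00]
```

Emit:
move_arm([
  {"rot": [0, 0, -0.1], "fingers": 255, "translation": [0, 0, -0.0003]},
  {"rot": [0, 0, -0.1], "fingers": 255, "translation": [0, 0, -0.0003]},
  {"rot": [0, 0, -0.1], "fingers": 255, "translation": [0, 0, -0.0003]},
  {"rot": [0, 0, -0.1], "fingers": 255, "translation": [0, 0, -0.0003]},
  {"rot": [0, 0, -0.1], "fingers": 255, "translation": [0, 0, -0.0003]},
  {"rot": [0, 0, -0.1], "fingers": 255, "translation": [0, 0, -0.0003]},
  {"rot": [0, 0, -0.1], "fingers": 255, "translation": [0, 0, 0]},
  {"rot": [0, 0, 0], "fingers": 255, "translation": [0, 0, 0]},
])

```text
time_s: 10.75
tcp_pos: [0.585, 0.0224, 0.3145]
ee_rot: [-0.0, -0.441, 0.898, 0.002]
contact_force: [-1.8, 7.3, -1.1]
gripper_width: 0.012
grip_force: 34.9
```

```bash
python3 st.py
```

```text
time_s 10.75
tcp_pos [0.58500154 0.02238904 0.31451002]
ee_rot [-1.53889763e-04 -4.40539353e-01  8.97732003e-01  1.51878260e-03]
contact_force [-1.82438248  7.27811426 -1.06444935]
ft_torque [ 1.73578935  0.29740259 -0.0499728 ]
gripper_width 0.012041137803024005
grip_force 34.87956404685974
joint_pos [-5.05767486e-02  8.76058476e-02  1.51273173e+00  2.50736833e-03
  1.54299858e+00 -2.53384485e+00]
```

Emit:
move_arm([
  {"rot": [0, 0, 0], "fingers": 255, "translation": [-0.001, 0.001, -0.001]},
  {"rot": [0, 0, 0], "fingers": 255, "translation": [0, 0, -0.003]},
  {"rot": [0, 0, 0], "fingers": 255, "translation": [0, 0, -0.004]},
  {"rot": [0, 0, 0], "fingers": 255, "translation": [0, 0, 0]},
])

```text
time_s: 11.15
tcp_pos: [0.5849, 0.0224, 0.3235]
ee_rot: [-0.0, -0.44, 0.898, 0.0]
contact_force: [-4.2, 3.1, 1.3]
gripper_width: 0.0117
grip_force: 34.9
```

Lifting goes freely, so I'll raise it well clear.

Emit:
move_arm([
  {"rot": [0, 0, 0], "fingers": 255, "translation": [0, 0, -0.01]},
  {"rot": [0, 0, 0], "fingers": 255, "translation": [0, 0, -0.015]},
  {"rot": [0, 0, 0], "fingers": 255, "translation": [0, 0, -0.02]},
  {"rot": [0, 0, 0], "fingers": 255, "translation": [0, 0, -0.02]},
  {"rot": [0, 0, 0], "fingers": 255, "translation": [0, 0, -0.02]},
  {"rot": [0, 0, 0], "fingers": 255, "translation": [0, 0, -0.01]},
  {"rot": [0, 0, 0], "fingers": 255, "translation": [0, 0, 0]},
  {"rot": [0, 0, 0], "fingers": 255, "translation": [0, 0, 0]},
])

```text
time_s: 11.95
tcp_pos: [0.5854, 0.0222, 0.4179]
ee_rot: [0.0, -0.44, 0.898, -0.0]
contact_force: [-0.3, 0.4, -1.1]
gripper_width: 0.0114
grip_force: 34.9
```

```bash
python3 st.py
python3 - <<'E'
from rig import robot
import cv2
c=robot.camera("scene")["frame"][100:300,220:460,::-1]
cv2.imwrite("pics/s5.png",cv2.resize(c,None,fx=3,fy=3,interpolation=cv2.INTER_CUBIC))
E
```

```text
time_s 11.95
tcp_pos [0.58540867 0.02219278 0.41793819]
ee_rot [ 9.46512656e-05 -4.40326725e-01  8.97837591e-01 -1.64421747e-04]
contact_force [-0.34699802  0.36044005 -1.10605556]
ft_torque [0.09734727 0.03865332 0.00913271]
gripper_width 0.011398222689172633
grip_force 34.86317753791809
joint_pos [-4.95188345e-02  7.38832745e-02  1.34096084e+00 -1.98451483e-04
  1.72642367e+00 -2.53227106e+00]
```

View pics/s5.png

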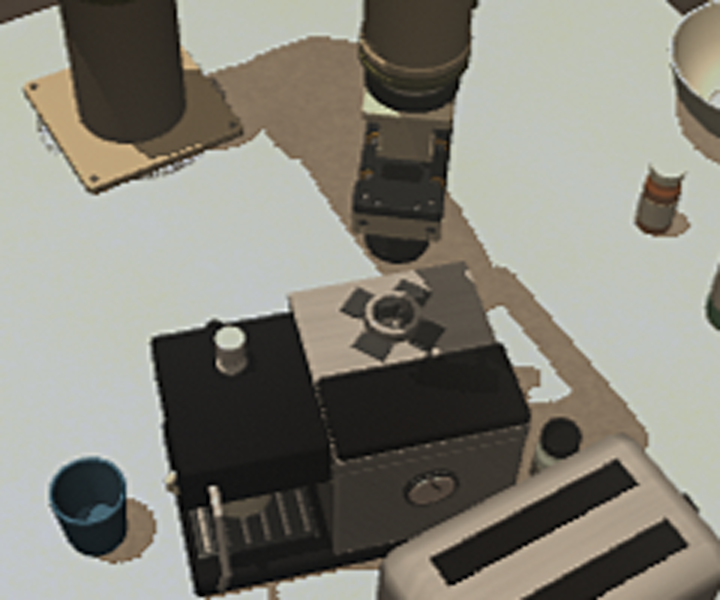

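The picture shows the cap held level in the gripper at (397,247), above the open neck at (392,315). The knob is home at (230,345), and the cup and jars in view have not moved.

```bash
python3 -c "
from rig import robot
print(robot.job_done())"
```

```text
the job is handed in; nothing more can be done
None
```

The job is handed in at about 12 s: I pulled the vent knob fully out and pushed it home, unscrewed the cap counter-clockwise (right-hand thread), and it is held level about 100 mm above the open filler; the hand-in returned no verdict.

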